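# Refit the hinge pin of a dental articulator

## Task

Put the articulator back together: its upper frame is only set loosely in place, out of line with the two rear posts, which stand wherever their slide was last locked. Bring the hinge barrel into line with the posts and thread the headed hinge pin from the clear tray through post, barrel and post, from either side, until the underside of its head is snug against the post. Do not force the pin, leave the upper frame standing level on its front pin, and leave all the other things where they are.

Things in the scene. Friction and masses are not known exactly. Their poses are not given: they have to be found in the camera images.
- articulator: Lower frame of the articulator, bare aluminium, fixed. Origin on the counter under its middle; z up, -x is its front, y along the hinge axis. Spine 170 x 36 mm and foot plates up to 94 mm wide (y), top face 16 mm above the counter. At its front (x = -60 mm) a round steel incisal table, 40 mm across, top 20 mm above the counter; at its rear a short fore-and-aft slide carries two upright posts.
- slide_zero (a point): Point 75 mm above the counter where the hinge axis (along y, through both post holes, half-way between the posts) would be with the slide at zero. The slide is locked anywhere from 11 mm in front of (-x) to 11 mm behind (+x) this point; its setting is NOT reported: look, or feel for the posts. Axes as articulator. Height and y of the hinge axis are as at this point.
- post_zero (a point): Centre of the outer mouth of the hole in the +y post with the slide at zero, 45 mm from slide_zero (the -y post mirrors it). Each post is 12 mm thick (33 to 45 mm from the middle); its head is 40 mm wide in x, centred on its 9.6 mm round hole, from 63 to 87 mm above the counter. A stop bar between the posts, 30 mm wide in x, top 11.5 mm under the hinge axis, carries the loose barrel.
- barrel_mid (a point): Centre of the bore of the upper frame's hinge barrel, a block 58 mm long (y), 20 x 20 mm, with a 9.6 mm bore along its y axis, resting loosely on the stop bar. It starts up to 8 mm before or behind slide_zero, up to 2 mm sideways, turned up to 0.03 rad, its bore 1.5 mm lower than the post holes: it rides up on the pin's tapered nose. Axes: y along the bore, z up, -x front.
- bow_mid (a point): Middle of the upper frame's arm, 50 mm in front (-x) of barrel_mid: a bar 26 mm wide (y), 10 mm thick, ending 118 mm in front of the barrel; under it a 24 mm wide plate, 6 mm thick. It can be pinched across its width from above. The frame is loose, 0.2 to 0.3 kg; its 8 mm front pin, 105 mm from the barrel, stands on the incisal table and ends in a 12 mm knob 30 mm above the arm's middle.
- pin_mid (a point): Middle of the steel hinge pin's shank, on its axis; x runs along the pin from head to tip. Shank 8 mm thick, 110 mm long, the last 12 mm tapering to a 3 mm flat tip; at the other end a flat round head, 16 mm across, 5 mm thick. 45 to 65 g. It lies in the tray on its head's edge and its shank, so its tip points 0.041 rad below level and this point is 5.8 mm above the tray's floor.
- pin_under_head (a point): Centre of the underside of the head, where the shank begins, 55 mm from pin_mid towards the head; this face ends against a post. As the pin lies it is 8 mm above the tray's floor.
- pin_tip (a point): Centre of the tip, 55 mm from pin_mid.
- hinge_pin: The whole hinge pin; same origin and axes as pin_mid.
- tray_floor (a point): Centre of the inner floor of the clear acrylic tray, 3 mm above the counter. The tray is fixed, 200 mm (x) x 270 mm (y), walls 3 mm thick and 16 mm high above the counter.
- mirror_handle: Chrome mirror handle lying in the tray: plain round rod 7 mm diameter, 125 mm long, without a head. Origin in its middle. Not to be moved.
- bowl: White rubber mixing bowl, 116 mm across, 55 mm high. Origin under its middle. Not to be moved.
- spatula: Plaster spatula with a round wooden handle and a 22 mm wide steel blade, lying flat, 200 mm long. Not to be moved.
- bur_block: Small aluminium block 50 x 26 x 18 mm with upright burs to 31 mm height, standing between the tray and the articulator. Origin under its middle. Not to be moved.
- bottle: White bottle with a paper label, 56 mm across, 105 mm high. Origin under its middle. Not to be moved.
- jar: Amber glass jar with a steel cap, 64 mm across, 70 mm high. Origin under its middle. Not to be moved.
Things that resemble listed ones, but are neither listed nor needed, are in the scene too. What is shaped like the articulator but red or turquoise is not meant. What is shaped like the hinge_pin but blue is not meant.

How it is judged (in metres and radians):
At the end, for the whole second after the job is handed in: Head's underside within 3 mm of a post's outer face; pin across at hinge height (4 mm, 0.05 rad), its middle within 16 mm of the midplane; barrel on the pin (axes within 3 mm), within 6.5 mm sideways and 12.8 mm fore and aft of slide_zero; upper frame level within 0.06 rad ((y of pin_under_head in the frame of slide_zero between 0.0435 and 0.048 m or y of pin_under_head in the frame of slide_zero between -0.048 and -0.0435 m) and angle between the x axis of pin_mid and the y axis of slide_zero, either way round below 0.05 rad and y of pin_mid in the frame of slide_zero between -0.016 and 0.016 m and z of pin_mid in the frame of slide_zero between -0.004 and 0.004 m and y of barrel_mid in the frame of pin_mid between -0.003 and 0.003 m and z of barrel_mid in the frame of pin_mid between -0.003 and 0.003 m and x of barrel_mid in the frame of slide_zero between -0.0128 and 0.0128 m and y of barrel_mid in the frame of slide_zero between -0.0065 and 0.0065 m and angle between barrel_mid's own z axis and vertical below 0.06 rad); the robot touches nothing.
It fails at once if the pin is forced: it presses on the lower frame or its posts with more than 30 N (contact force between hinge_pin and articulator above 30 N).
It fails at once if another thing on the counter or in the tray is moved by more than 30 mm (distance of any of mirror_handle, bowl, spatula, bur_block, bottle, jar from where it was at the start of the episode above 0.03 m).
It also fails if it takes over 72 s, if anything falls off the work surface, if the arm or the gripper's body presses on something with over 40 N, if the wrist force passes 120 N, or if a joint passes its speed limit or range.

## Robot

A 7-joint arm with a two-finger parallel gripper is mounted at the origin on the work surface. World frame = base frame: x ahead of the robot, y to its left, z up, the work surface at z = 0. Lengths are in mm, angles in rad, forces in N, time in s.
With the tool pointing down it reaches from about 400 to 900 mm from the base axis. Payload 5.6 kg.
Tool frame: the origin (TCP) lies midway between the tips of the shut fingers; the grasp point (between the pads) lies 19 mm behind it; x points along the fingers, y is the direction in which the jaws open and shut, and the axes are right-handed (so a half turn about x gives the same grasp; the last joint's range is limited). The gripper opens to 92 mm and grips with 3 to 60 N. Pads are 20 mm wide; open, the fingers measure 128 mm over their backs; the gripper's body (75 mm by 189 mm) begins 69 mm behind the grasp point.
Start: joints at [-1.278, 0.468, -0.012, 1.603, 0.006, 1.071, -0.056], TCP at [214.232, 613.689, 214.592] pointing down, gripper open.
Joint ranges: [-2.53, 2.53], [-0.31, 2.02], [-1.57, 1.55], [0.28, 2.44], [-1.29, 4.43], [0.15, 1.84], [-2.92, 2.92]. Speed limits (rad/s): [2.57, 2.57, 3.14, 3.14, 3.14, 3.14, 3.14].

## Interface

Orientations are given as a rotation vector (axis times angle).
In Python, from cell import robot, grip, kin, viewer gives the robot as it stands. Calls block until the motion is done:
- robot.movep(position, orientation): joint-space move of the TCP to a pose.
- robot.servo_line(position, feed=150, rotation=None): straight line of the TCP; rotation=None keeps the orientation; feed is the mean speed in mm/s.
- robot.goto_joints(angles): joint-space move.
- grip(opening, newtons=None): opening from 0.0 (shut) to 1.0 (fully open); newtons is the grip in N (None keeps the last); returns when the fingers have stopped.
- robot.hold(seconds).
- kin.ik(position, orientation): joint angles nearest the present ones, or None.
- robot.observe(): the state.
- viewer.read_camera(name): name is "scene" or "side" or "wrist"; returns the picture (400x640x3 uint8, red, green, blue); there is no depth.
- viewer.camera_info(name): a dict with "camera_matrix" (3x3 intrinsics, pixels), "R" (3x3) and "t" (3): a world point X has camera coordinates R X + t. Camera axes: x right, y down, z forward; pixel columns grow to the right and rows downward; lengths in mm; the calibration is good to about 2 mm. A picture is of the moment at which its call begins: read the wrist's pose just before it. camera_info takes no time and is no camera call; for the wrist camera it gives the pose at the moment of the call.
A pose or a line that the arm cannot do raises robot.IKError and nothing moves.
- robot.job_done(): hands the job in, once; it reports no verdict.
Trained networks look in the newest picture that a camera, given by its name, has taken for a name from the list of things; names that differ only in an ending like _2 or _b are one class to them, and where a whole thing is asked for, a point or a joint stands for the part that bears it (a point fixed in the world has none). Each returns a list of dicts, best first, with "confidence" (0 to 1); they miss things now and then, are a little off and sometimes report something else, mostly with a low value. They report only what shows in the picture. A call takes as long as a camera call. They do not tell look-alikes from the thing itself.
- viewer.silhouettes(name, camera): "mask" (400x640 bool, what is visible of it).
- viewer.pinpoint(name, camera): "at" ([x, y, z] in mm, in the coordinates of the camera as it stood for that picture, good to about 4 mm: a listed point, or the origin of a listed thing).
The state is a dict: "t": time; "joints": joint angles; "joint_velocities": joint speeds; "joint_torque": joint torques, N m; "tcp_pos": TCP position; "tcp_rot": TCP orientation; "contact_force": force on the tool from outside, world axes, zero at the start; "wrist_torque": the same for the moment, N m; "grip_width": opening from 0.0 (shut) to 1.0 (fully open).
Only numpy, scipy, OpenCV 4.12 (cv2) and the standard library are available. Lean on these libraries where they do the work, as an engineer would, in place of code of your own. Each camera call takes 0.05 s, during which the arm holds its last target.

## Working session

There is one attempt and no reset: what is moved stays moved. The work goes in short steps, each a Python script; the robot and the scene stay as the last script left them, time stands still between calls to the robot, and variables do not carry over. Pictures are saved under pics/ and viewed, and the job is handed in when it is done.

```bash
ls; mkdir -p pics
cat > h.py <<'E'
import numpy as np, cv2
from cell import robot, grip, kin, viewer
from scipy.spatial.transform import Rotation as Ro
def save(cam,fn,im=None):
    im=viewer.read_camera(cam) if im is None else im
    cv2.imwrite('pics/'+fn,im[:,:,::-1]); return im
def w(cam,p,info=None):
    i=info or viewer.camera_info(cam); return np.array(i['R']).T@(np.array(p)-np.array(i['t']))
def px(cam,X,info=None):
    i=info or viewer.camera_info(cam); c=np.array(i['R'])@np.array(X,float)+np.array(i['t']); q=np.array(i['camera_matrix'])@c; return q[:2]/q[2]
def plane(cam,uv,z,info=None):
    i=info or viewer.camera_info(cam); R=np.array(i['R']);c=-R.T@np.array(i['t']); d=R.T@np.linalg.inv(i['camera_matrix'])@np.array([uv[0],uv[1],1.]); return c+d*(z-c[2])/d[2]
E
python3 - <<'E'
from h import *
o=robot.observe(); print(o['t'],o['tcp_rot'],o['contact_force'],o['grip_width'])
for c in ['scene','side','wrist']:
    save(c,c+'0.png')
    i=viewer.camera_info(c); print(c,np.round(-np.array(i['R']).T@i['t']),np.round(i['R'],2).tolist(),i['camera_matrix'][0][0])
    for n in ['articulator','slide_zero','barrel_mid','bow_mid','pin_mid','pin_under_head','pin_tip','tray_floor','mirror_handle','bur_block','jar','bottle']:
        if c=='wrist' and n in('jar','bottle'):continue
        for d in viewer.pinpoint(n,c)[:3]: print(n,round(d['confidence'],2),np.round(w(c,d['at'],i),1),np.round(px(c,w(c,d['at'],i),i)))
print(robot.observe()['t'])
E
```

```text
pics
0.0 [ 0.26222252  1.55484606 -0.26495178] [-0.57904685 -0.54788194 -0.48337743] 1.0021829637455264
scene [1047. -139.  767.] [[0.14, 0.99, 0.01], [0.8, -0.11, -0.59], [-0.59, 0.09, -0.8]] 373.2287867501156
articulator 0.92 [ 498.2 -229.7   -2. ] [253. 212.]
articulator 0.91 [ 268.2 -272.1   -5.9] [236. 148.]
articulator 0.86 [ 449.1 -434.4   -0.5] [170. 204.]
slide_zero 0.94 [ 540.1 -239.7   77.3] [244. 207.]
slide_zero 0.83 [ 495.  -429.1   75.3] [160. 201.]
slide_zero 0.74 [ 313.5 -283.3   70.6] [226. 141.]
barrel_mid 0.71 [ 535.8 -234.3   74.1] [246. 206.]
bow_mid 0.79 [ 486.8 -222.3   75.7] [251. 188.]
pin_mid 0.47 [492.8 203.1   4.7] [420. 190.]
pin_mid 0.45 [308.7 149.7   5.3] [383. 142.]
pin_mid 0.2 [ 705.3 -306.     1.5] [219. 293.]
pin_under_head 0.61 [502.8 257.    9.8] [442. 190.]
pin_under_head 0.43 [340.6 195.9   7. ] [402. 148.]
pin_tip 0.58 [478.4 153.8   4.6] [400. 188.]
pin_tip 0.47 [276.7 100.7   4.8] [364. 136.]
mirror_handle 0.64 [587.5 223.4   5.6] [439. 220.]
bur_block 0.64 [447.6  -3.2  -1.7] [339. 187.]
bur_block 0.48 [ 544.9 -184.5   78. ] [268. 206.]
ja
[... 682 characters left out ...]
[311. 242.]
pin_mid 0.62 [310.  144.6   7.1] [239. 177.]
pin_mid 0.49 [496.4 206.3   8.1] [303. 163.]
pin_under_head 0.57 [340.1 190.1   6.1] [251. 169.]
pin_under_head 0.5 [506.1 255.3  12.3] [306. 154.]
pin_tip 0.5 [486.7 146.6  10.7] [301. 173.]
pin_tip 0.4 [286.4 100.3   9. ] [228. 186.]
tray_floor 0.56 [525.9 226.1   7.7] [313. 160.]
tray_floor 0.32 [ 490.4 -225.    74.1] [311. 242.]
mirror_handle 0.63 [596.8 223.    7.2] [336. 159.]
bur_block 0.78 [453.6   3.6   5.3] [291. 204.]
jar 0.96 [ 702.7 -299.4   -3.3] [425. 291.]
bottle 0.9 [ 6.915e+02  3.223e+02 -3.000e-01] [360. 146.]
wrist [143. 639. 385.] [[0.33, 0.94, 0.0], [0.91, -0.32, 0.26], [0.25, -0.09, -0.96]] 325.2204660590328
1.85
```

View pics/scene0.png

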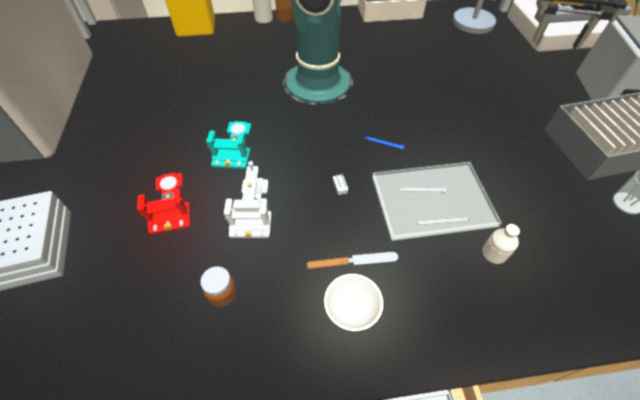

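View pics/side0.png

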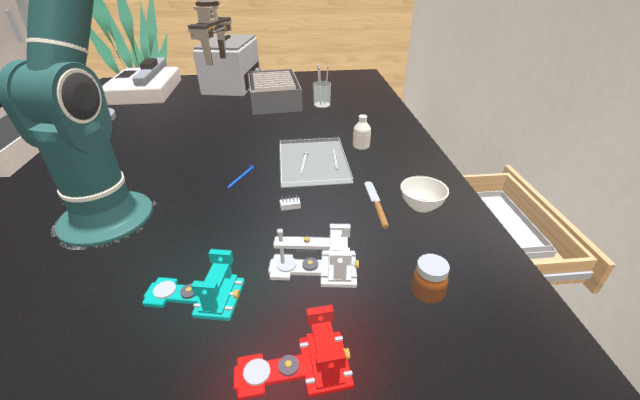

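Run:
```python
import cv2,numpy as np
s=cv2.imread('pics/scene0.png');a=cv2.imread('pics/side0.png')
A=cv2.resize(s[120:250,340:500],None,fx=5,fy=4.6,interpolation=2)[:598]
cv2.imwrite('pics/crop1.png',A[:,:800])
cv2.imwrite('pics/crop2.png',cv2.resize(a[190:320,230:390],(780,600),interpolation=2))
cv2.imwrite('pics/crop3.png',cv2.resize(s[150:270,190:330],(700,600),interpolation=2))
```

```text
(no output)
```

View pics/crop1.png

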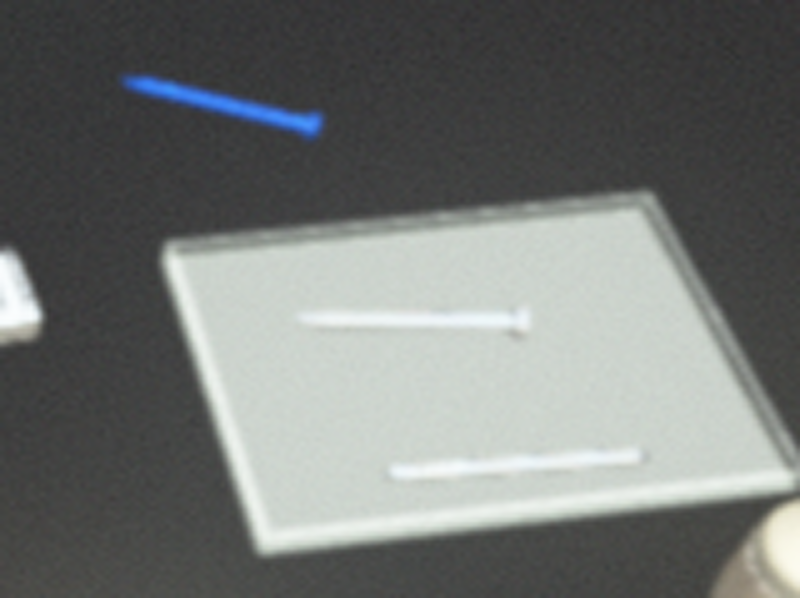

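View pics/crop2.png

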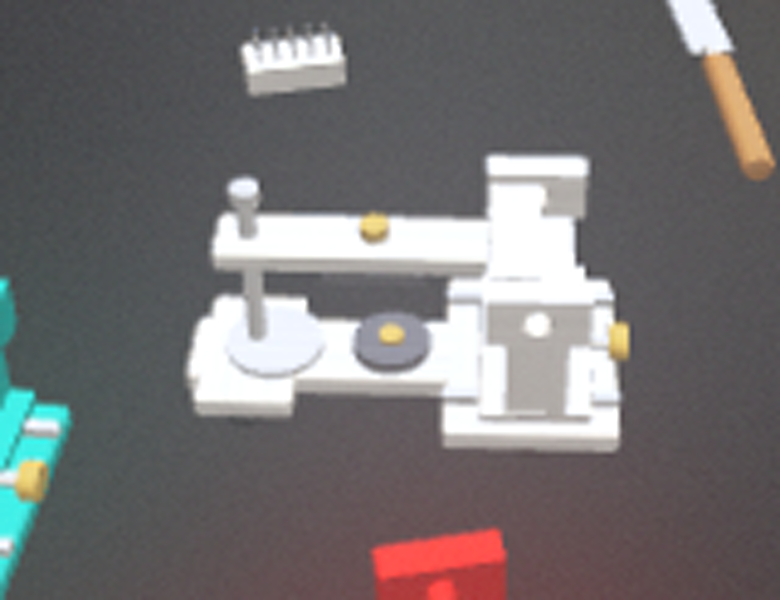

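View pics/crop3.png

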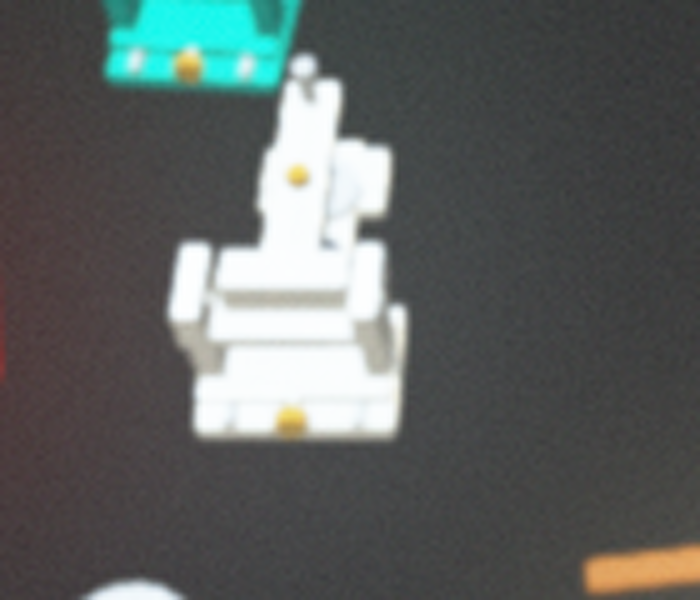

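View pics/wrist0.png

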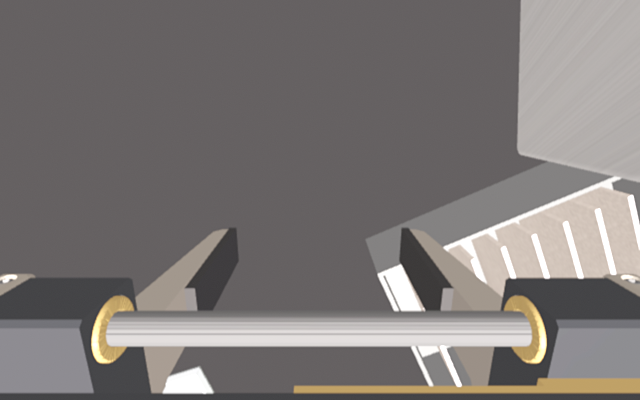

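Articulators: white (248,205), red (165,205) and turquoise (230,145). The bare aluminium one is the white. Pins: the headed steel rod in the tray (423,190), a headless rod in the tray (442,220, the mirror handle) and a blue headed one (383,142). The steel headed rod is the one meant, with its head at the right end. The crops confirm both choices. Next is a wrist view of the articulator.

```bash
cat >> h.py <<'E'
def down(yaw,pitch=0,flip=1):
    # tool x down, jaws(y) along direction yaw (world angle); 
    y=np.array([np.cos(yaw),np.sin(yaw),0])*flip; x=np.array([0,0,-1.]); z=np.cross(x,y)
    return np.stack([x,y,z],1)
def rv(M): return Ro.from_matrix(M).as_rotvec()
E
python3 - <<'E'
from h import *
o=robot.observe(); M=Ro.from_rotvec(o['tcp_rot']).as_matrix(); print(np.round(M,2).tolist())
i=viewer.camera_info('wrist'); c=-np.array(i['R']).T@i['t']; print('cam in tool',M.T@(c-o['tcp_pos']), np.round(np.array(i['R'])@M,3).tolist())
a=-0.19
for f in(1,-1):
  R=down(a+np.pi/2,flip=f); off=R@(M.T@(c-o['tcp_pos'])); print(f,off[:2])
  for p in ([540,-240,130],[465,-226,130],[615,-254,130],[490,-230,56]): print(p, kin.ik(p,rv(R)))
for f in(1,-1):
  for p in ([500,250,8],[547,-180,75]): print(p,kin.ik(p,rv(down(a,flip=f))))
E
```

```text
[[0.0, 0.33, 0.94], [0.0, 0.94, -0.33], [-1.0, 0.0, 0.0]]
cam in tool [-1.70317262e+02  1.61155210e-01 -7.49738283e+01] [[-0.0, 1.0, -0.001], [-0.264, 0.001, 0.965], [0.965, 0.001, 0.264]]
1 [-73.59418133  14.31772947]
[540, -240, 130] [-0.11500425  0.52479355  0.63176345  1.85468884 -0.39113017  0.88854047
  2.0847525 ]
[465, -226, 130] [-0.20530238  0.42410071  0.73710013  2.03581436 -0.38733957  0.82161142
  2.1376946 ]
[615, -254, 130] [-0.06548832  0.63578743  0.58804576  1.66005353 -0.41026191  0.97179098
  2.04817519]
[490, -230, 56] [ 0.01533419  0.53910265  0.45794002  2.00465518 -0.37003726  0.67842471
  2.08958753]
-1 [ 73.59418133 -14.31772947]
[540, -240, 130] [-0.38409447  0.6951265   1.0598479   1.86975532 -0.71637595  1.01750042
 -0.77555639]
[465, -226, 130] [-0.35119926  0.49343605  0.94376882  2.04311336 -0.52785621  0.86562329
 -0.86831999]
[615, -254, 130] [-0.35586453  0.85676026  1.11380623  1.67853114 -0.83402154  1.15715358
 -0.77281801]
[490, -230, 56] [-0.43056377  0.82787392  1.12818891  2.02920491 -0.95891159  0.94934874
 -0.53916465]
[500, 250, 8] [-0.79917593  0.63208915  0.35382461  1.96831131 -0.36903024  0.60350846
 -0.39127355]
[547, -180, 75] [-0.37848039  0.67785895  0.86880211  1.93056011 -0.684704    0.85891878
  0.66581436]
[500, 250, 8] [-0.34046549  0.62770159 -0.23330474  1.93675359  0.24147046  0.60382362
  2.22109678]
[547, -180, 75] [-0.602002    1.02091063  1.33637305  1.94152897 -1.10646961  1.18756529
 -2.15014068]
```

Run:
```python
from h import *
a=-0.19
robot.movep([465,-226,150],rv(down(a+np.pi/2,flip=-1)))
i=viewer.camera_info('wrist'); save('wrist','w1.png')
for n in ['slide_zero','post_zero','barrel_mid','bow_mid','articulator']:
    for d in viewer.pinpoint(n,'wrist')[:2]: X=w('wrist',d['at'],i);print(n,round(d['confidence'],2),np.round(X,1),np.round(px('wrist',X,i)))
np.save('i1.npy',i,allow_pickle=True)
o=robot.observe();print(o['t'],o['tcp_pos'],o['contact_force'])
```

```text
slide_zero 0.96 [ 314.  -282.7   74.2] [413. 351.]
slide_zero 0.81 [ 497.7 -428.5   69.2] [578. 113.]
post_zero 0.97 [ 318.4 -241.1   68.8] [365. 350.]
post_zero 0.81 [ 491.6 -390.8   70.8] [528. 131.]
barrel_mid 0.64 [ 535.7 -231.1   78.3] [309. 113.]
bow_mid 0.64 [ 482.3 -226.5   74.3] [316. 184.]
articulator 0.88 [ 454.5 -436.4    1.2] [532. 155.]
articulator 0.57 [ 272.8 -275.8   -2. ] [392. 334.]
5.225 [ 465.11445691 -225.83654435  149.99428175] [1.27813545 0.76011392 0.41052998]
```

View pics/w1.png

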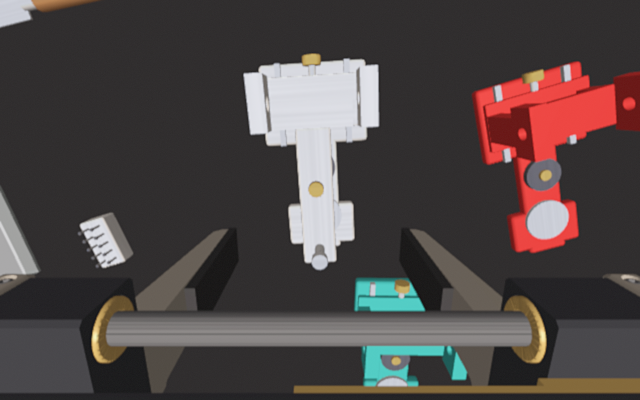

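Run:
```python
import cv2
s=cv2.imread('pics/w1.png')
cv2.imwrite('pics/w1c.png',cv2.resize(s[45:155,235:390],(775,550),interpolation=cv2.INTER_CUBIC))
cv2.imwrite('pics/w1d.png',cv2.resize(s[150:275,270:370],(480,600),interpolation=cv2.INTER_CUBIC))
```

```text
(no output)
```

View pics/w1c.png

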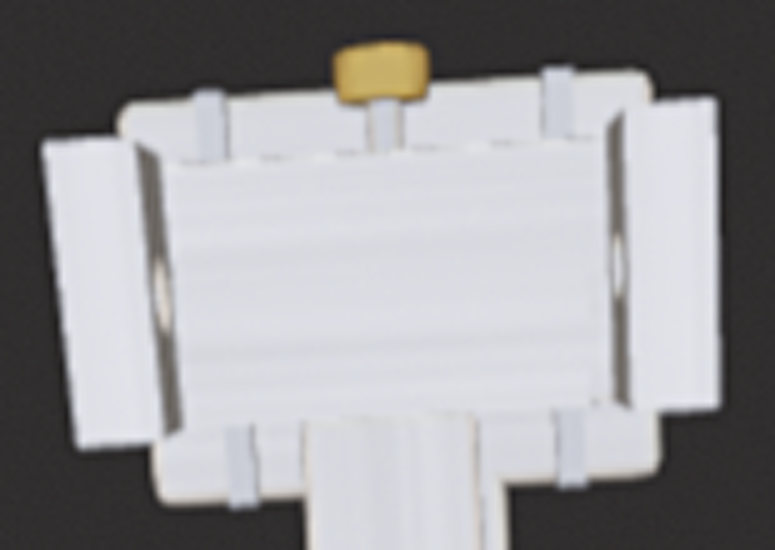

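View pics/w1d.png

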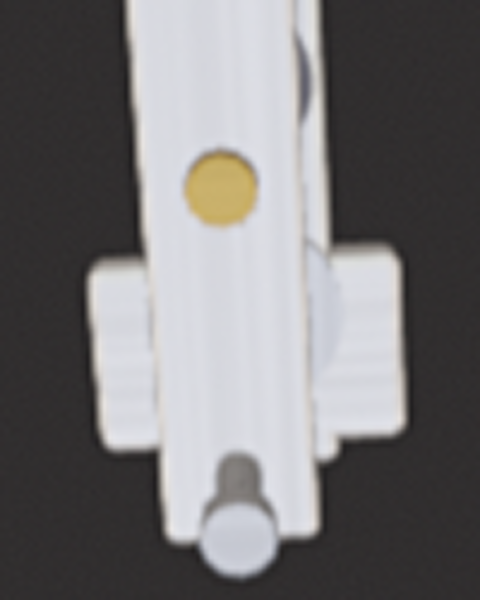

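Run:
```python
import cv2,numpy as np
s=cv2.imread('pics/w1.png')[45:155,235:390].astype(float).mean(2)
e=np.clip((s-195)*255/40,0,255).astype('uint8')
cv2.imwrite('pics/w1e.png',cv2.resize(e,(775,550),interpolation=cv2.INTER_CUBIC))
from h import *
i=np.load('i1.npy',allow_pickle=True).item()
P={'LB':(43,143),'LF':(77,449),'RB':(717,98),'RF':(720,410)}
W={k:plane('wrist',(235+(u-2)/5,45+(v-2)/5),87,i)[:2] for k,(u,v) in P.items()}
for k in W:print(k,np.round(W[k],1))
print('L len',np.linalg.norm(W['LB']-W['LF']),'R',np.linalg.norm(W['RB']-W['RF']),'span',np.linalg.norm(W['LB']-W['RB']),np.linalg.norm(W['LF']-W['RF']))
c=sum(W.values())/4; yd=(W['LB']+W['LF']-W['RB']-W['RF'])/2; print('centre',c,'yaw',np.arctan2(-yd[0],yd[1]), [np.arctan2(*(W[k+'B']-W[k+'F'])[::-1]) for k in 'LR'])
```

```text
LB [ 569.4 -193. ]
LF [ 529.1 -187.7]
RB [ 558.1 -283. ]
RF [ 517.5 -277.8]
L len 40.67863146214244 R 40.92900727261673 span 90.68447935901489 90.76874550923277
centre [ 543.5489516  -235.37029536] yaw -0.12623144471272307 [np.float64(-0.13039091416772808), np.float64(-0.1283066200749928)]
```

View pics/w1e.png

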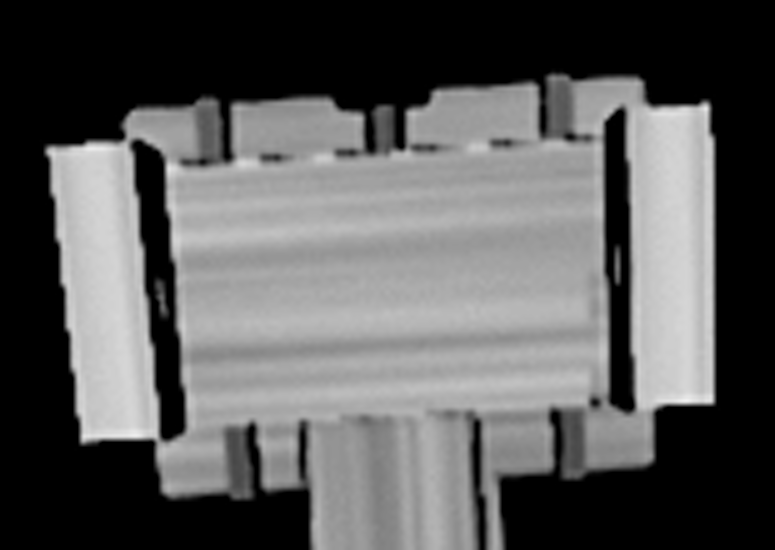

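Run:
```python
from h import *
i=np.load('i1.npy',allow_pickle=True).item()
a=-0.128; ex=np.array([np.cos(a),np.sin(a)]); ey=np.array([-ex[1],ex[0]]); c=np.array([543.5,-235.4])
def loc(u,v,z): X=plane('wrist',(u,v),z,i)[:2]-c; return np.round([X@ex,X@ey],1)
C=lambda u,v:(235+(u-2)/5,45+(v-2)/5)
D=lambda u,v:(270+(u-2)/4.8,150+(v-2)/4.8)
print('barrel front L,M,R',loc(*C(190,423),83.5),loc(*C(390,413),83.5),loc(*C(590,405),83.5))
print('barrel step',loc(*C(592,275),83.5))
print('arm end',loc(*D(165,542),78.5),loc(*D(320,537),78.5),'knob',loc(*D(240,540),103.5))
print('arm side near barrel (z78.5)',loc(*C(312,425),78.5),loc(*C(472,418),78.5))
print('arm bottom sides', loc(*D(130,10),78.5),loc(*D(292,10),78.5))
print('button',loc(*D(221,188),78.5))
print('base back corners',loc(*C(118,105),16),loc(*C(652,72),16), 'table?')
print('gold knob',loc(*C(383,70),16+10))
```

```text
barrel front L,M,R [-17.9  29.7] [-18.2   1. ] [-18.8 -27.5]
barrel step [ -1.1 -28.3]
arm end [-126.1   15.1] [-126.7  -11.2] knob [-113.9    1.7]
arm side near barrel (z78.5) [-19.5  12.6] [-19.9 -10.7]
arm bottom sides [-35.6  14.1] [-37.  -10.9]
button [-64.7   1.8]
base back corners [33.3 46.6] [ 33.2 -46.6] table?
gold knob [34.9 -0.1]
```

```bash
cat >> h.py <<'E'
A=-0.128; EX=np.array([np.cos(A),np.sin(A),0]); EY=np.array([-EX[1],EX[0],0]); HC=np.array([543.5,-235.4,0])
def L(x,y,z): return HC+EX*x+EY*y+np.array([0,0,z])
E
python3 - <<'E'
from h import *
R=rv(down(A+np.pi/2,flip=-1))
robot.movep(L(-58.4,1.4,120),R); grip(0.55,10)
robot.servo_line(L(-58.4,1.4,57),feed=120)
f0=robot.observe()['contact_force']
g=grip(0.0,12); o=robot.observe(); print('grip',g,o['grip_width']*92,o['contact_force']-f0)
robot.servo_line(L(-50,0,57),feed=20)
o=robot.observe(); print(o['contact_force']-f0,o['tcp_pos']-L(-50,0,57),o['t'])
i=viewer.camera_info('wrist'); save('wrist','w2.png'); np.save('i2.npy',i,allow_pickle=True)
E
```

```text
grip False 26.077292047656673 [0.19516093 0.53475308 4.15478624]
[-5.22065815  2.18929091 11.7158634 ] [-1.82163729  0.16003236  0.33875085] 7.9917
```

View pics/w2.png

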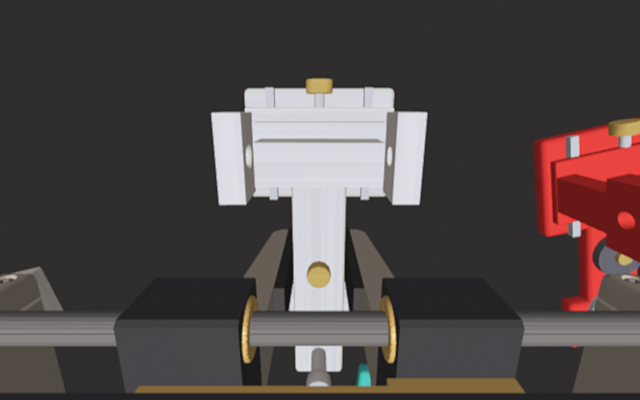

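Run:
```python
from h import *
s=cv2.imread('pics/w2.png')[80:220,205:435]
cv2.imwrite('pics/w2c.png',cv2.resize(s,(805,490),interpolation=cv2.INTER_CUBIC)[:,:800])
o=robot.observe(); print(o['t'],o['tcp_pos']-L(-50,0,57),o['contact_force'])
```

```text
8.0417 [-1.81315349  0.15262546  0.33547241] [-5.78049232  2.03613254 11.1292905 ]
```

View pics/w2c.png

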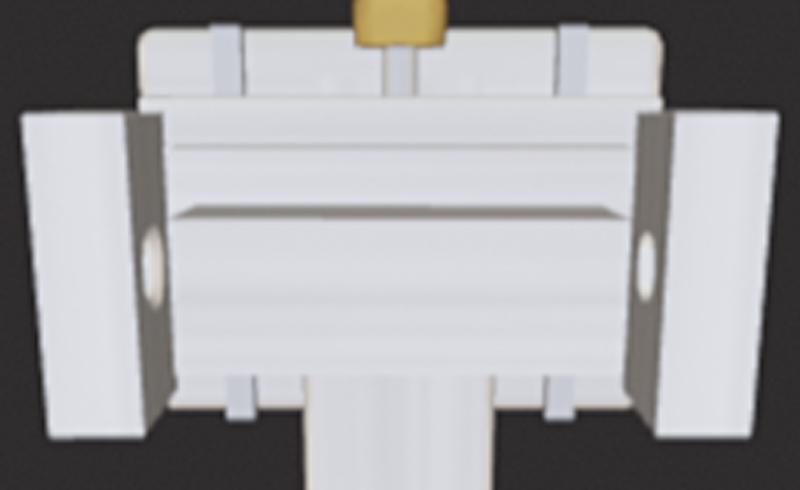

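```bash
cat > m.py <<'E'
from h import *
def run(i,C,post,back,front,zb=83.5,zp=87):
    P=[plane('wrist',C(*p),zp,i)[:2] for p in post] # LB LF RB RF
    c=sum(P)/4; yd=(P[0]+P[1]-P[2]-P[3])/2; xd=(P[0]+P[2]-P[1]-P[3])/2
    print('size',np.linalg.norm(yd),np.linalg.norm(xd)); a=np.arctan2(-yd[0],yd[1]); a2=np.arctan2(xd[1],xd[0])
    print('centre',c,'yaw',a,a2,'dev from HC',(c-HC[:2])@EX[:2],(c-HC[:2])@EY[:2])
    for n,E in(('back',back),('front',front)):
        for p in E:
            X=plane('wrist',C(*p),zb,i)[:2]-c; print(n,np.round([X@EX[:2],X@EY[:2]],2))
E
python3 - <<'E'
from m import *
i=np.load('i2.npy',allow_pickle=True).item()
run(i,lambda u,v:(205+(u-1.25)/3.5,80+(v-1.25)/3.5),[(22,113),(48,437),(778,113),(752,437)],[(173,218),(625,218)],[(178,376),(622,376)])
E
```

```text
size 90.51607842234623 40.42986811192904
centre [ 543.74461231 -235.43266602] yaw -0.12689654358259703 -0.1268814921182475 dev from HC 0.24678102679043298 -0.0011738398797998852
back [ 7.39 28.45]
back [  7.44 -28.22]
front [-13.02  28.87]
front [-12.94 -28.93]
```

Run:
```python
from m import *
robot.servo_line(L(-50,0,57.4),feed=20)
robot.servo_line(L(-47.7,0,57.4),feed=15)
o=robot.observe(); X=o['tcp_pos']-HC; print(X@EX,X@EY,X[2],o['contact_force'],o['t'])
i=viewer.camera_info('wrist'); save('wrist','w3.png'); np.save('i3.npy',i,allow_pickle=True)
s=cv2.imread('pics/w3.png')[80:220,205:435]
cv2.imwrite('pics/w3c.png',cv2.resize(s,(805,490),interpolation=cv2.INTER_CUBIC)[:,:800])
```

```text
-48.218120093369464 -0.14908713509606208 57.377880285811614 [-3.41549523  0.61838561  4.89520648] 8.5917
```

View pics/w3c.png

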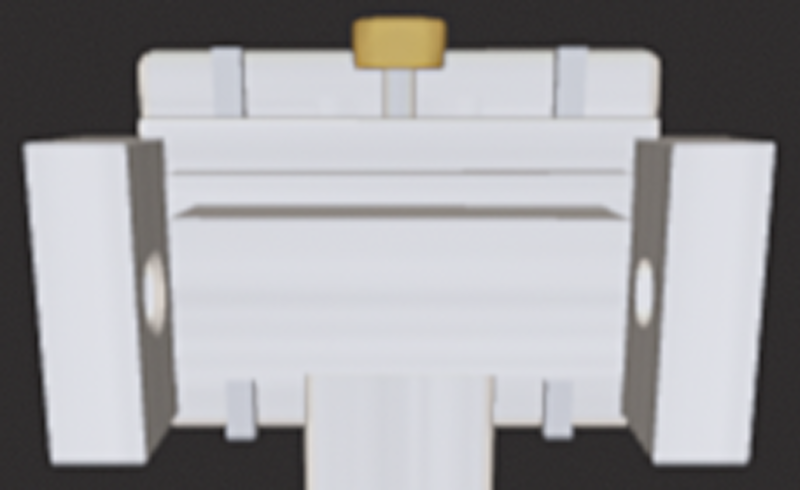

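Run:
```python
from m import *
i=np.load('i3.npy',allow_pickle=True).item()
run(i,lambda u,v:(205+(u-1.25)/3.5,80+(v-1.25)/3.5),[(24,142),(49,464),(776,142),(750,464)],[(173,218),(625,218)],[(178,376),(622,376)])
```

```text
size 90.7845319334374 40.7471558549809
centre [ 543.74331947 -235.44769238] yaw -0.12692755364570943 -0.12829443139262398 dev from HC 0.2474168900993915 -0.016242303109412166
back [10.91 28.47]
back [ 10.97 -28.27]
front [-9.5  28.88]
front [ -9.43 -28.98]
```

Run:
```python
from m import *
robot.servo_line(L(-49.6,0,57.4),feed=15)
o=robot.observe(); X=o['tcp_pos']-HC; print(X@EX,X@EY,X[2],o['contact_force'],o['t'])
robot.servo_line(L(X@EX,X@EY,57.5),feed=15)
o=robot.observe(); X=o['tcp_pos']-HC; print(X@EX,X@EY,X[2],o['contact_force'],o['t'])
grip(0.5)
robot.servo_line(L(-50,0,135),feed=200)
i=viewer.camera_info('wrist'); save('wrist','w4.png'); np.save('i4.npy',i,allow_pickle=True)
s=cv2.imread('pics/w4.png')[30:170,215:425]
cv2.imwrite('pics/w4c.png',cv2.resize(s,(735,490),interpolation=cv2.INTER_CUBIC)[:,:800])
print(robot.observe()['t'])
```

```text
-48.95686849482813 -0.03429321908669003 57.44647320445532 [ 0.6250733  -0.39163847  0.08122336] 8.9167
-48.941414592175875 -0.07073162274137079 57.445185796310305 [-0.25352552 -0.17496307  1.1863762 ] 9.1667
10.2417
```

View pics/w4c.png

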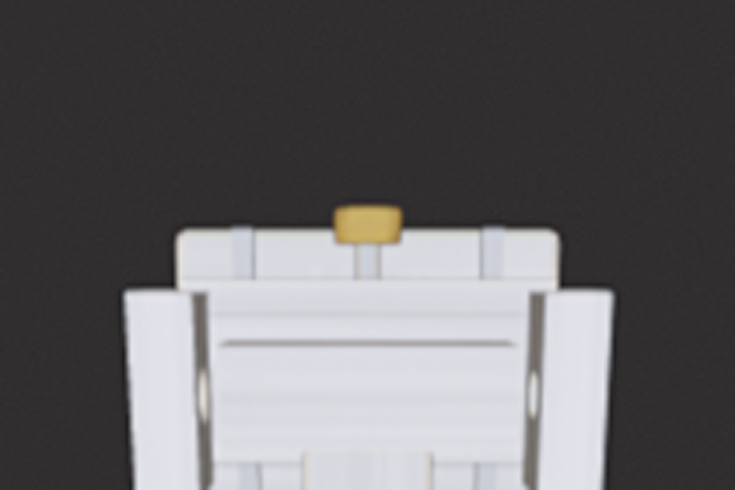

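Run:
```python
import cv2
s=cv2.imread('pics/w4.png')[100:190,240:400]
cv2.imwrite('pics/w4d.png',cv2.resize(s,(800,450),interpolation=cv2.INTER_CUBIC))
```

```text
(no output)
```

View pics/w4d.png

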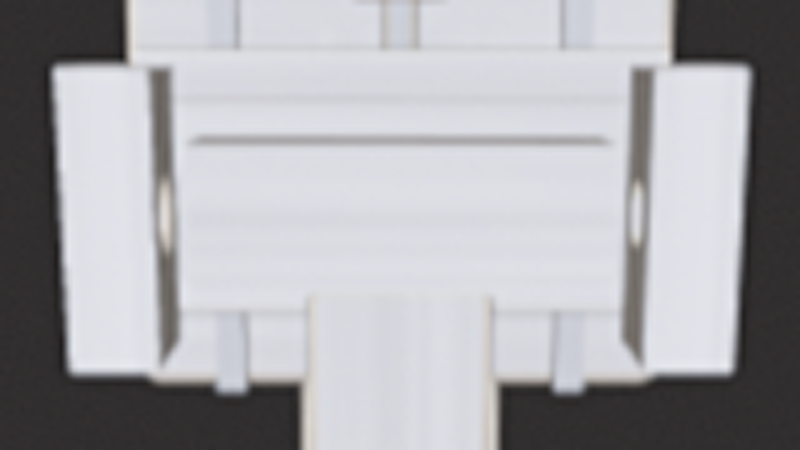

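Run:
```python
from m import *
i=np.load('i4.npy',allow_pickle=True).item()
run(i,lambda u,v:(240+(u-2)/5,100+(v-2)/5),[(52,65),(69,375),(751,65),(735,375)],[(190,144),(608,144)],[(190,297),(610,297)])
# tray look with pin orientation: try
for p,yw in (([500,250,140],0.2),([500,250,140],0.2+np.pi)):
    print(kin.ik(p,rv(down(-yw))))
```

```text
size 90.77942482590932 40.953614447879175
centre [ 543.52349761 -235.33330246] yaw -0.12615393623698037 -0.12348317991064908 dev from HC 0.014791392785229215 0.06915138601848898
back [10.16 28.28]
back [ 10.26 -27.52]
front [-10.38  28.93]
front [-10.27 -28.55]
[-1.07203246  0.47308987  0.70631471  1.92888995 -0.39356075  0.88066726
 -0.36408468]
[ 0.36511652  0.87927682 -1.32605769  1.83938417  0.92317812  1.21410307
  1.67672467]
```

Run:
```python
from h import *
print(robot.observe()['joints'].round(2) if hasattr(robot.observe()['joints'],'round') else robot.observe()['joints'])
for f in(1,-1):
  for n,p,yw in (('tray',[500,240,140],-.21),('pick',[500,240,5],-.21),('pre',L(0,180,71),A),('ins',L(0,60,71),A),('push',L(0,48,66),A)):
    q=kin.ik(p,rv(down(yw,flip=f))); print(f,n,None if q is None else np.round(q,2))
```

```text
[-0.27  0.49  0.83  1.97 -0.47  0.88 -0.89]
1 tray [-1.05  0.46  0.69  1.94 -0.38  0.87 -0.37]
1 pick [-0.84  0.64  0.42  1.98 -0.44  0.61 -0.33]
1 pre [-0.24  0.54  0.36  1.93 -0.28  0.73  0.16]
1 ins [-0.03  0.55  0.36  1.9  -0.28  0.74  0.36]
1 push [-0.    0.56  0.36  1.9  -0.28  0.73  0.39]
-1 tray [ 0.39  0.87 -1.33  1.85  0.92  1.21  1.68]
-1 pick [ 0.37  1.21 -1.34  1.91  1.29  1.25  1.48]
-1 pre [-0.73  0.81  1.1   1.95 -0.9   0.97 -2.45]
-1 ins [-0.51  0.82  1.09  1.93 -0.9   0.98 -2.25]
-1 push [-0.48  0.83  1.09  1.93 -0.91  0.98 -2.23]
```

Run:
```python
from h import *
robot.movep([480,135,140],rv(down(-.21)))
i=viewer.camera_info('wrist'); save('wrist','w5.png'); np.save('i5.npy',i,allow_pickle=True)
for n in ['pin_mid','pin_under_head','pin_tip','mirror_handle','hinge_pin']:
    for d in viewer.pinpoint(n,'wrist')[:2]: X=w('wrist',d['at'],i);print(n,round(d['confidence'],2),np.round(X,1),np.round(px('wrist',X,i)))
print(robot.observe()['t'])
s=cv2.imread('pics/w5.png'); cv2.imwrite('pics/w5b.png',cv2.resize(s,(800,500)))
```

```text
pin_mid 0.79 [310.5 144.1   6.7] [148. 213.]
pin_mid 0.66 [493.4 200.7  11. ] [317. 115.]
pin_under_head 0.94 [504.9 259.3  12.2] [316.  41.]
pin_under_head 0.67 [342.7 192.4   4.2] [164. 158.]
pin_tip 0.92 [483.2 150.5  13.2] [318. 172.]
pin_tip 0.7 [ 2.795e+02  1.043e+02 -1.000e-01] [136. 253.]
mirror_handle 0.66 [593.8 229.3   9. ] [425.  56.]
hinge_pin 0.72 [491.2 205.    5.9] [314. 110.]
hinge_pin 0.72 [313.6 149.5   5.2] [149. 207.]
11.9083
```

View pics/w5b.png

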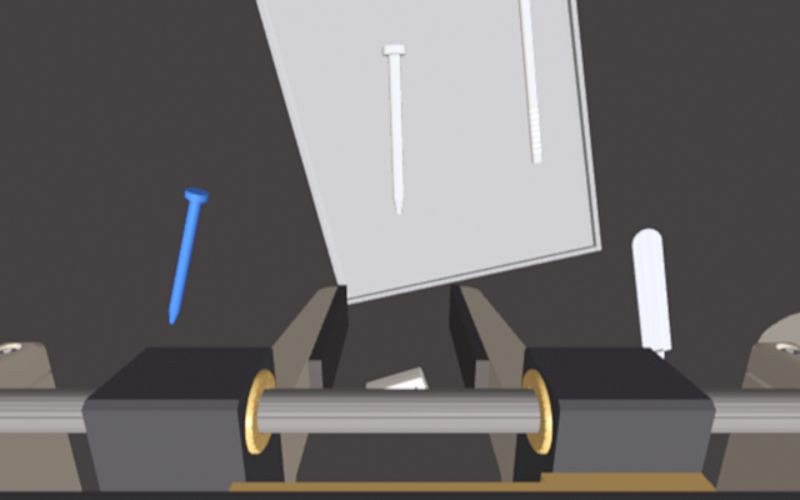

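Run:
```python
from h import *
s=cv2.imread('pics/w5.png')
cv2.imwrite('pics/w5c.png',cv2.resize(s[25:180,270:370],(387,600),interpolation=cv2.INTER_CUBIC))
i=np.load('i5.npy',allow_pickle=True).item()
# subpixel shank centreline
g=s[:,:,:].astype(float).mean(2)
for v in range(44,172,8):
    r=g[v,300:336]; print(v,np.round(r).astype(int).tolist())
```

```text
44 [210, 210, 210, 210, 211, 204, 176, 166, 159, 146, 155, 198, 225, 234, 240, 242, 242, 242, 241, 219, 161, 154, 169, 178, 198, 209, 210, 210, 210, 210, 210, 210, 210, 210, 210, 210]
52 [210, 210, 210, 210, 210, 210, 210, 210, 210, 211, 206, 205, 229, 243, 246, 247, 248, 247, 247, 234, 206, 206, 211, 210, 210, 210, 210, 210, 210, 210, 210, 210, 210, 210, 210, 210]
60 [210, 210, 210, 210, 210, 210, 210, 210, 210, 211, 205, 196, 222, 242, 246, 247, 248, 248, 248, 239, 211, 207, 210, 210, 210, 210, 210, 210, 210, 210, 210, 210, 210, 210, 210, 210]
68 [210, 210, 210, 210, 210, 210, 210, 210, 210, 211, 205, 192, 217, 239, 246, 247, 248, 248, 248, 241, 217, 208, 210, 210, 210, 210, 210, 210, 210, 210, 210, 210, 210, 210, 210, 210]
76 [210, 210, 210, 210, 210, 210, 210, 210, 210, 211, 207, 193, 208, 234, 245, 247, 248, 248, 247, 245, 230, 213, 209, 210, 210, 210, 210, 210, 210, 210, 210, 210, 210, 210, 210, 210]
84 [210, 210, 210, 210, 210, 210, 209, 210, 210, 210, 210, 206, 201, 228, 243, 246, 248, 248, 248, 247, 232, 196, 204, 210, 211, 210, 210, 210, 210, 210, 210, 210, 210, 210, 210, 2
[... 1152 characters left out ...]
 210, 210, 210, 210, 210, 210, 207, 206, 232, 244, 247, 248, 248, 248, 241, 215, 208, 209, 210, 210, 210, 210, 210, 210, 210, 210, 210, 209, 210]
148 [210, 210, 210, 210, 210, 210, 210, 210, 210, 210, 210, 210, 211, 205, 196, 225, 242, 246, 248, 248, 247, 245, 231, 213, 209, 210, 210, 210, 210, 210, 210, 210, 210, 210, 210, 210]
156 [210, 210, 210, 210, 210, 210, 210, 209, 210, 210, 210, 210, 211, 205, 192, 218, 241, 247, 247, 248, 248, 246, 232, 214, 209, 210, 210, 210, 210, 210, 210, 210, 210, 210, 210, 210]
164 [210, 210, 210, 210, 210, 210, 210, 210, 210, 210, 210, 210, 210, 211, 209, 203, 214, 237, 244, 244, 241, 231, 210, 208, 210, 210, 210, 210, 210, 210, 210, 210, 210, 210, 210, 210]
```

View pics/w5c.png

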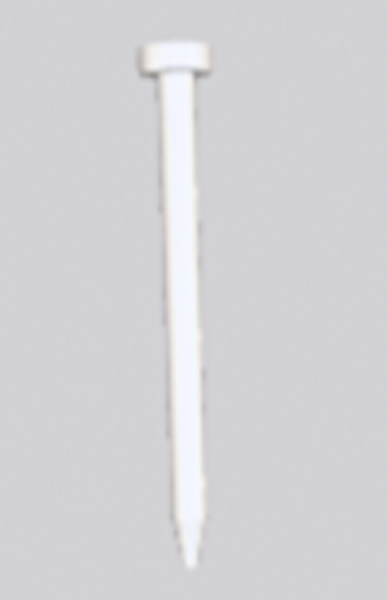

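Run:
```python
from h import *
i=np.load('i5.npy',allow_pickle=True).item()
H=plane('wrist',(315.7,44.2),12,i); T=plane('wrist',(319.1,171.8),6.5,i)
print(H,T,np.linalg.norm(H-T)); d=(T-H)[:2]; d/=np.linalg.norm(d); print('jaw yaw',np.arctan2(d[0],-d[1])*1, d)
G=H[:2]+d*13.5; print('grasp',G)
# cross-check with scene/side cameras
for c in('scene','side'): print(c,px(c,[*H[:2],11]),px(c,[*T[:2],6.5]))
```

```text
[504.13517213 257.35490662  12.        ] [483.7874834  148.97372182   6.5       ] 110.41177316853788
jaw yaw -0.18558161685653723 [-0.18451819 -0.9828291 ]
grasp [501.6441765  244.08671379]
scene [442.16891159 190.21125179] [398.9841395  189.43613619]
side [304.94222831 154.43529916] [300.02955294 173.6238793 ]
```

```bash
cat >> h.py <<'E'
def tool_pin(yaw,droop):
    # jaws along yaw, tool z along pin (head->tip), tip pointing droop rad below level
    y=np.array([np.cos(yaw),np.sin(yaw),0]); z0=np.array([np.sin(yaw),-np.cos(yaw),0]); z=z0*np.cos(droop)-np.array([0,0,np.sin(droop)])
    return np.stack([np.cross(y,z),y,z],1)
E
python3 - <<'E'
from h import *
G=np.array([501.64,244.09]); R=rv(tool_pin(-.1856,.041))
print(tool_pin(-.1856,.041).round(2).tolist())
grip(0.4)
robot.movep([*G,60],R)
robot.servo_line([*G,5.7],feed=100)
o=robot.observe();print(o['tcp_pos'],o['contact_force'])
g=grip(0.0,35);o=robot.observe();print(g,o['grip_width']*92,o['tcp_pos'],o['contact_force'])
robot.servo_line([*G,110],feed=200)
o=robot.observe();print(o['grip_width']*92,o['t'],o['contact_force'])
save('side','s6.png'); i=viewer.camera_info('wrist');save('wrist','w6.png');np.save('i6.npy',i,allow_pickle=True)
s=cv2.imread('pics/s6.png')[60:200,220:400]; cv2.imwrite('pics/s6c.png',cv2.resize(s,(770,600),interpolation=2))
E
```

```text
[[0.01, 0.98, -0.18], [0.04, -0.18, -0.98], [-1.0, 0.0, -0.04]]
[502.10241709 243.8071213    6.04231176] [0.02668407 0.5450523  0.61342167]
False 6.680133889960044 [501.73083539 244.25921845   5.89399808] [-0.79838318  0.29234197  2.40576639]
6.765752691546386 14.7917 [ 0.48922206 -0.20440067 -1.08087254]
```

View pics/s6c.png

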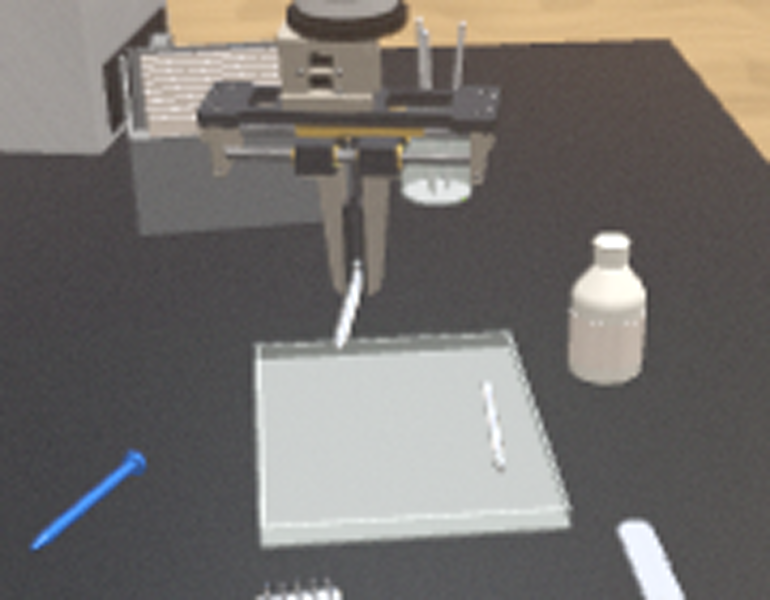

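View pics/w6.png

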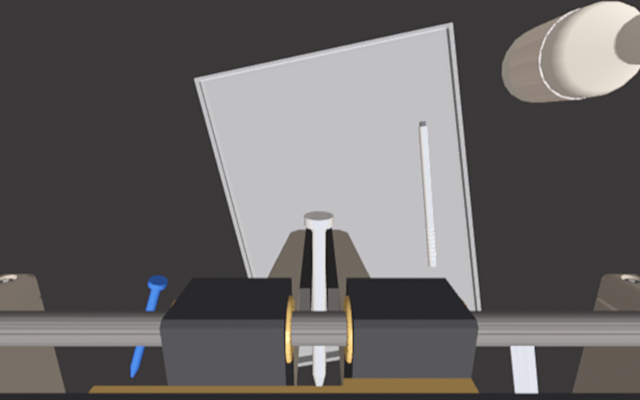

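Run:
```python
import cv2
s=cv2.imread('pics/w6.png')
cv2.imwrite('pics/w6c.png',cv2.resize(s[200:250,289:349],(720,600),interpolation=2))
cv2.imwrite('pics/w6d.png',cv2.resize(s[340:400,289:349],(600,600),interpolation=2))
```

```text
(no output)
```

View pics/w6c.png

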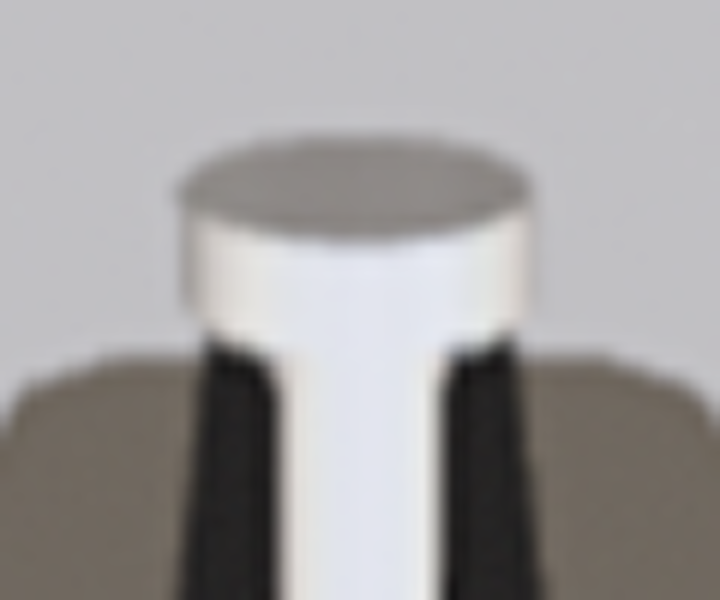

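View pics/w6d.png

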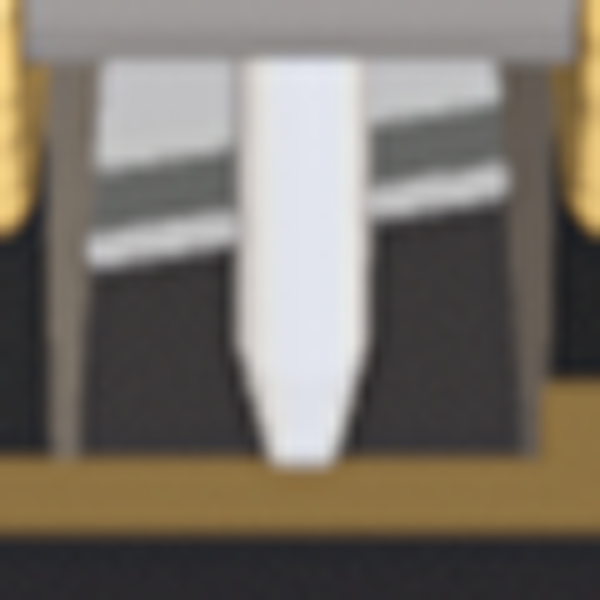

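Run:
```python
from h import *
from scipy.optimize import fsolve
i=np.load('i6.npy',allow_pickle=True).item(); K=np.array(i['camera_matrix']);print(K)
o=robot.observe();M=Ro.from_rotvec(o['tcp_rot']).as_matrix();Rc=np.array(i['R'])@M; tc=np.array(i['R'])@np.array(o['tcp_pos'])+i['t']
def row(x,z,y=0): q=K@(Rc@[x,y,z]+tc); return q[:2]/q[2]
for xg in(-7,-4.5,-3):
    def f(v):
        p,zh=v # droop relative to tool z, under-head z
        xh=xg+zh*np.tan(p) # at z=0 x=xg ; tool x down => tip lower = +x
        P=lambda s:(xh+s*np.sin(p),zh+s*np.cos(p))
        return [row(*P(-5))[1]-215.7,row(*P(110))[1]-386.0]
    v=fsolve(f,[0,-13]);print(xg,v,row(xg,v[1]-5),row(xg,v[1]+110))
    for dr in (-1,1): pass
```

```text
[[325.22046606   0.         318.5040049 ]
 [  0.         325.22046606 196.7096343 ]
 [  0.           0.           1.        ]]
-7 [  0.03530012 -14.90414111] [319.45867746 215.26952525] [319.09246395 390.53482509]
-4.5 [  0.01922416 -13.94423305] [319.44510983 215.48153048] [319.08565603 388.44038231]
-3 [ 9.54269639e-03 -1.33737231e+01] [319.43718556 215.59615697] [319.0816698 387.2026949]
```

Run:
```python
from h import *
R=rv(tool_pin(A,-.02))
robot.movep(L(0,-45,160),R)
i=viewer.camera_info('wrist');save('wrist','w7.png');np.save('i7.npy',i,allow_pickle=True)
o=robot.observe();print(o['t'],o['tcp_pos']-L(0,-45,160))
save('side','s7.png')
s=cv2.imread('pics/w7.png'); cv2.imwrite('pics/w7b.png',cv2.resize(s[:300],(800,375)))
```

```text
16.85 [ 0.66490769  1.53568903 -0.26415021]
```

View pics/w7b.png

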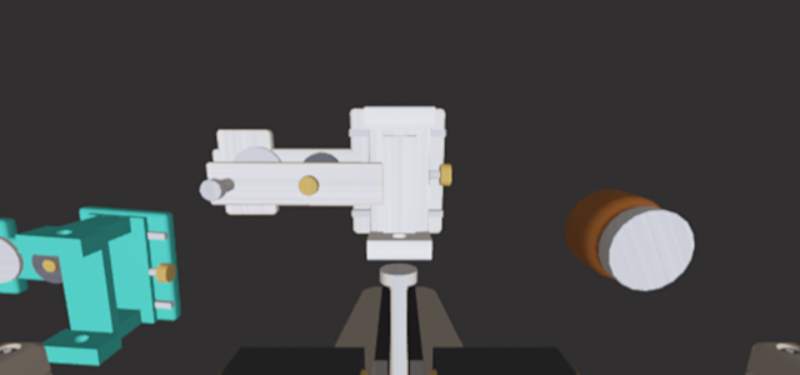

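Run:
```python
import cv2
s=cv2.imread('pics/w7.png')
cv2.imwrite('pics/w7c.png',cv2.resize(s[75:240,260:380],(436,600),interpolation=2))
```

```text
(no output)
```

View pics/w7c.png

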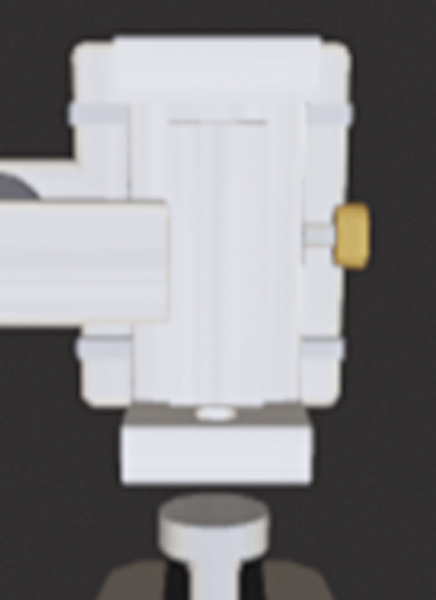

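Run:
```python
from h import *
i=np.load('i7.npy',allow_pickle=True).item(); s=3.635
C=lambda u,v:(260+(u-1.3)/s,75+(v-1.3)/s)
for z in (87,):
  for n,p in {'-yF':(122,484),'-yR':(313,484),'+yF':(113,37),'+yR':(322,37),'-yinF':(121,424),'-yinR':(311,424)}.items():
    X=plane('wrist',C(*p),z,i)-HC; print(n,np.round([X@EX,X@EY],2))
for p in [(167,122),(268,122)]:
    X=plane('wrist',C(*p),83.5,i)-HC; print('barrel end +y',np.round([X@EX,X@EY],2))
```

```text
-yF [-19.89 -45.68]
-yR [ 21.21 -45.53]
+yF [-19.92  45.37]
+yR [20.5 45.5]
-yinF [-19.85 -32.28]
-yinR [ 20.42 -32.14]
barrel end +y [-9.74 29.47]
barrel end +y [10.46 29.53]
```

```bash
cat >> h.py <<'E'
def st(): 
    o=robot.observe(); X=np.array(o['tcp_pos'])-HC; F=np.array(o['contact_force']); return o['t'],np.round([X@EX,X@EY,X[2]],2),np.round([F@EX,F@EY,F[2]],1)
E
python3 - <<'E'
from h import *
R=rv(tool_pin(A,-.02))
robot.movep(L(0.3,180,130),R)
robot.servo_line(L(0.3,172,70.5),feed=150,rotation=R)
robot.hold(0.2)
print(st()); save('side','s8.png'); save('scene','c8.png')
s=cv2.imread('pics/s8.png')[180:300,270:390]; t=cv2.imread('pics/c8.png')[150:270,215:335]
cv2.imwrite('pics/sc8.png',np.hstack([cv2.resize(s,(400,400),interpolation=2),cv2.resize(t,(400,400),interpolation=2)]))
E
```

```text
(18.5583, array([  1.13, 172.03,  71.54]), array([0.9, 0.6, 0.5]))
```

View pics/sc8.png

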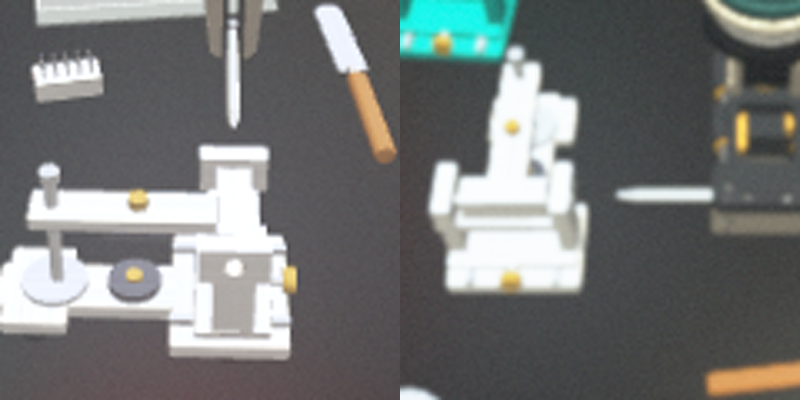

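Run:
```python
from h import *
print(st()); robot.hold(0.3); print(st())
M=Ro.from_rotvec(robot.observe()['tcp_rot']).as_matrix(); D=tool_pin(A,-.02); print(Ro.from_matrix(D.T@M).as_rotvec())
robot.servo_line(L(0.3,150,70.5),feed=60); print(st())
robot.hold(0.2);print(st())
```

```text
(18.6583, array([  0.83, 172.23,  71.27]), array([-0.2,  0.5, -0.3]))
(18.9583, array([  0.32, 172.13,  70.6 ]), array([-0.1, -0. , -0.7]))
[-0.0002088   0.00010083  0.00014955]
(19.475, array([  0.26, 149.5 ,  70.5 ]), array([-0.1, -0.5,  0.1]))
(19.675, array([  0.28, 150.41,  70.44]), array([ 0.1, -0.3, -0.4]))
```

```bash
cat >> h.py <<'E'
def insert(y0,y1,step,x,z,lim=7,feed=25):
    y=y0
    while y>y1:
        y-=step; robot.servo_line(L(x,y,z),feed=feed)
        t,p,f=st()
        print(round(t,1),y,p,f)
        if np.linalg.norm(f)>lim: return y
    return y
E
python3 - <<'E'
from h import *
insert(150,128,2,0.3,70.5)
E
```

```text
19.9 148 [  0.29 147.93  70.5 ] [-0.6  0.3 -1.1]
20.2 146 [  0.3  145.8   70.52] [ 0.2  0.4 -0.8]
20.4 144 [  0.29 143.82  70.51] [-0.6 -0.4 -0.6]
20.7 142 [  0.29 141.8   70.52] [ 0.3  0.1 -0.9]
20.9 140 [  0.28 139.81  70.51] [ 0.4 -0.3 -0.7]
21.2 138 [  0.31 137.82  70.53] [ 0.4 -0.2 -0.7]
21.4 136 [  0.29 135.78  70.51] [-0.2 -0.4 -1.2]
21.7 134 [  0.31 133.79  70.53] [-0.3 -0.3 -1.5]
21.9 132 [  0.3  131.8   70.52] [-0.7  0.8  0.4]
22.2 130 [  0.33 129.82  70.52] [-0.9  0.4 -1.4]
22.4 128 [  0.33 127.77  70.51] [-0.1 -0.3 -0.6]
```

Run:
```python
from h import *
insert(128,106,2,0.3,70.5,lim=6)
save('side','s9.png'); save('scene','c9.png')
s=cv2.imread('pics/s9.png')[180:300,270:390]; t=cv2.imread('pics/c9.png')[150:270,215:335]
cv2.imwrite('pics/sc9.png',np.hstack([cv2.resize(s,(400,400),interpolation=2),cv2.resize(t,(400,400),interpolation=2)]))
```

```text
22.7 126 [  0.34 125.75  70.53] [ 0.8 -1.1 -0.8]
22.9 124 [  0.3  123.79  70.52] [ 0.2  0.6 -0.9]
23.2 122 [  0.32 121.81  70.52] [ 1.1 -0.4 -0.9]
23.4 120 [  0.3  119.77  70.5 ] [-0.3 -0.4 -1.3]
23.7 118 [  0.29 117.87  70.5 ] [-0.5  0.  -1.4]
23.9 116 [  0.32 115.84  70.51] [ 0.5 -0.  -1.5]
24.2 114 [  0.32 113.81  70.52] [ 0.7 -0.  -1.1]
24.4 112 [  0.38 111.74  70.55] [ 1.4  0.5 -1.5]
24.7 110 [  0.37 109.71  70.56] [ 0.7  0.5 -1.1]
24.9 108 [  0.34 107.72  70.53] [ 0.1  0.3 -1.2]
25.2 106 [  0.31 105.76  70.51] [ 1.2 -0.4 -1.6]
```

View pics/sc9.png

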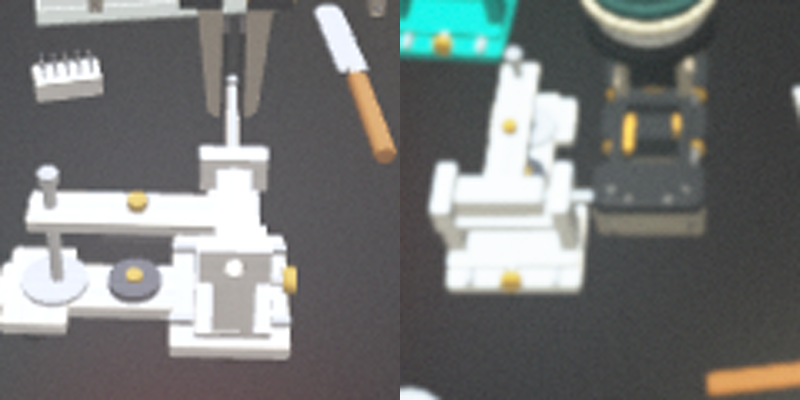

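Run:
```python
from h import *
insert(106,60,2.3,0.3,70.5,lim=6,feed=30)
```

```text
25.5 103.7 [  0.29 103.44  70.52] [ 0.2  1.  -1.2]
25.8 101.4 [  0.31 101.14  70.52] [ 0.5 -0.1 -1.7]
26.0 99.10000000000001 [ 0.32 98.84 70.54] [ 0.2 -0.8 -0.9]
26.3 96.80000000000001 [ 0.35 96.52 70.53] [ 0.8 -0.8 -1.8]
26.5 94.50000000000001 [ 0.35 94.22 70.54] [ 0.6 -0.4 -1.3]
26.8 92.20000000000002 [ 0.33 91.92 70.54] [ 0.7 -0.6 -1. ]
27.0 89.90000000000002 [ 0.32 89.64 70.54] [ 0.2  0.1 -1.5]
27.3 87.60000000000002 [ 0.29 87.3  70.52] [ 0.9  0.4 -0.6]
27.5 85.30000000000003 [ 0.27 85.04 70.5 ] [ 0.5 -0.6 -1.4]
27.8 83.00000000000003 [ 0.28 82.73 70.51] [ 1.   0.5 -1. ]
28.0 80.70000000000003 [ 0.28 80.44 70.51] [ 0.8 -0.5 -0.9]
28.3 78.40000000000003 [ 0.28 78.15 70.51] [ 0.7  0.3 -1.6]
28.5 76.10000000000004 [ 0.29 75.85 70.51] [ 0.2 -0.3 -1.9]
28.8 73.80000000000004 [ 0.3  73.55 70.52] [ 0.8  1.3 -1.5]
29.0 71.50000000000004 [ 0.31 71.21 70.53] [ 0.8 -0.2 -0.8]
29.3 69.20000000000005 [ 0.33 68.94 70.55] [ 1.  -0.  -2.2]
29.5 66.90000000000005 [ 0.31 66.66 70.5 ] [ 0.6  1.  -2. ]
29.8 64.60000000000005 [ 0.3  64.37 70.51] [ 0.6  0.7 -1.7]
30.0 62.300000000000054 [ 0.3  62.06 70.52] [ 1.1  0.4 -2.2]
30.3 60.00000000000006 [ 0.32 59.77 70.52] [-0.8  0.5 -2.3]
30.5 57.70000000000006 [ 0.29 57.43 70.52] [ 0.7  1.2 -1.5]
```

Run:
```python
from h import *
grip(0.38); print(st())
robot.servo_line(L(0.3,104,70.5),feed=120); print(st())
grip(0.0,20)
robot.servo_line(L(0.3,98,68),feed=80,rotation=rv(tool_pin(A,0))); robot.hold(.3); print(st())
i=viewer.camera_info('wrist');save('wrist','w10.png')
save('side','s10.png'); save('scene','c10.png')
s=cv2.imread('pics/s10.png')[180:300,270:390]; t=cv2.imread('pics/c10.png')[150:270,215:335]
cv2.imwrite('pics/sc10.png',np.hstack([cv2.resize(s,(400,400),interpolation=2),cv2.resize(t,(400,400),interpolation=2)]))
```

```text
(31.1083, array([ 0.3 , 57.67, 70.53]), array([-0.1, -0.1,  0.2]))
(31.6417, array([  0.33, 103.83,  70.58]), array([-0.1, -0.7,  0.1]))
(32.825, array([ 0.35, 98.4 , 68.02]), array([ 0.3,  0.7, -0.5]))
```

View pics/sc10.png

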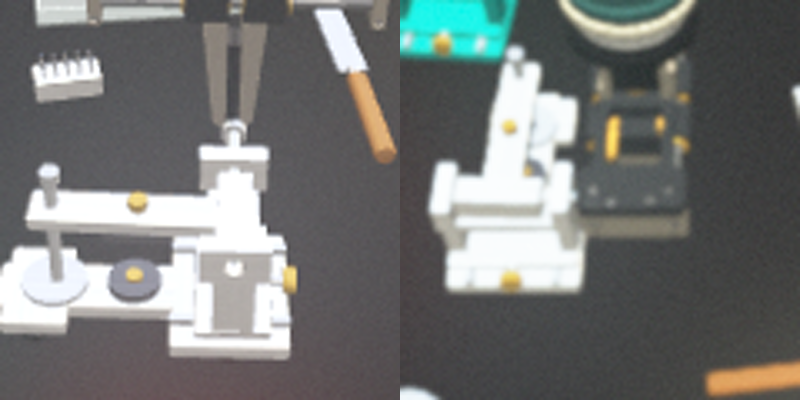

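View pics/w10.png

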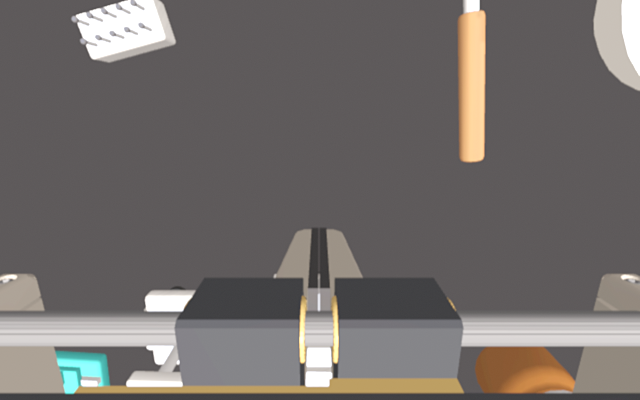

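Pin head is in front of the closed fingers (side view, about (233,128) in the left panel). Its tip shows in the far post's hole. Next I push gently.

Run:
```python
from h import *
y=98
F0=st()[2]
while y>58:
    y-=1.5 if y>66 else .7
    robot.servo_line(L(0.3,y,68),feed=25); t,p,f=st(); print(round(t,1),round(y,1),p,f)
    if np.linalg.norm(f-F0)>6: break
```

```text
33.2 96.5 [ 0.31 96.35 68.01] [ 0.  -0.4  0.1]
33.5 95.0 [ 0.29 94.82 68.01] [-0.2  0.3  0.3]
33.7 93.5 [ 0.3  93.36 68.01] [-1.   0.1 -0.4]
34.0 92.0 [ 0.3  91.86 68.  ] [-0.1  0.7 -0.2]
34.2 90.5 [ 0.31 90.34 68.01] [-0.6 -0.  -0.2]
34.5 89.0 [ 0.29 88.85 68.02] [ 0.5 -0.7  0.4]
34.7 87.5 [ 0.29 87.35 68.02] [ 0.8 -0.4 -0.3]
35.0 86.0 [ 0.28 85.87 68.  ] [ 0.1  0.3 -0.1]
35.2 84.5 [ 0.28 84.31 68.  ] [-0.4 -0.  -0.3]
35.5 83.0 [ 0.32 82.82 68.01] [-0.1  0.3 -0.1]
35.7 81.5 [ 0.29 81.34 68.02] [ 0.  -0.4  0.3]
36.0 80.0 [ 0.3  80.   67.99] [-0.2 -0.7 -0.4]
36.2 78.5 [ 0.32 78.56 67.96] [-0.1  1.3  0.2]
36.5 77.0 [ 0.28 77.06 67.97] [ 0.1  1.6 -0.9]
36.7 75.5 [ 0.28 75.48 67.99] [ 0.3  1.9 -1. ]
37.0 74.0 [ 0.27 73.92 67.98] [ 0.6  2.1 -0. ]
37.2 72.5 [ 0.27 72.38 67.98] [ 0.3  2.2 -0.1]
37.5 71.0 [ 0.31 70.78 68.01] [ 0.6  0.7 -0.6]
37.7 69.5 [ 0.25 69.3  67.99] [ 0.1  1.5 -0.7]
38.0 68.0 [ 0.28 67.77 68.01] [ 0.7  2.1 -1. ]
38.2 66.5 [ 0.28 66.22 68.  ] [ 0.6  1.4 -0.6]
38.5 65.0 [ 0.28 64.73 68.01] [ 0.9  2.  -1.4]
38.7 64.3 [ 0.33 64.24 68.01] [ 0.2  1.8 -0.5]
39.0 63.6 [ 0.28 63.55 67.99] [ 0.1  2.3 -1.7]
39.2 62.9 [ 0.31 62.81 68.03] [ 0.3  2.6 -0.9]
39.5 62.2 [ 0.33 62.1  68.04] [ 0.2  2.8 -0.4]
39.7 61.5 [ 0.29 61.4  68.01] [-0.4  3.5 -1.1]
40.0 60.8 [ 0.28 60.67 68.01] [ 0.9  2.1 -0.6]
40.2 60.1 [ 0.27 60.02 68.  ] [ 0.1  1.8 -1. ]
40.5 59.4 [ 0.32 59.78 68.02] [-0.1  2.9 -0.3]
40.7 58.7 [ 0.3  59.73 68.  ] [-0.7  5.  -0.4]
41.0 58.0 [ 0.3  59.74 67.97] [-1.3  6.1  0.9]
```

Run:
```python
from h import *
robot.servo_line(L(0.3,75,68),feed=60)
robot.servo_line(L(0.3,140,130),feed=200)
# view from above: camera flip 1 => camera at +75 in EY from TCP; put camera over +y post
robot.movep(L(0,-35,170),rv(down(A)))
robot.hold(.3)
i=viewer.camera_info('wrist');save('wrist','w11.png');np.save('i11.npy',i,allow_pickle=True)
save('side','s11.png'); save('scene','c11.png'); print(st())
s=cv2.imread('pics/s11.png')[180:300,250:400]
cv2.imwrite('pics/s11c.png',cv2.resize(s,(750,600),interpolation=2))
s=cv2.imread('pics/w11.png'); cv2.imwrite('pics/w11c.png',cv2.resize(s[80:260,220:400],(600,600),interpolation=2))
```

```text
(43.2083, array([  0.17, -34.26, 169.93]), array([-0.1,  0.4, -0.3]))
```

View pics/s11c.png

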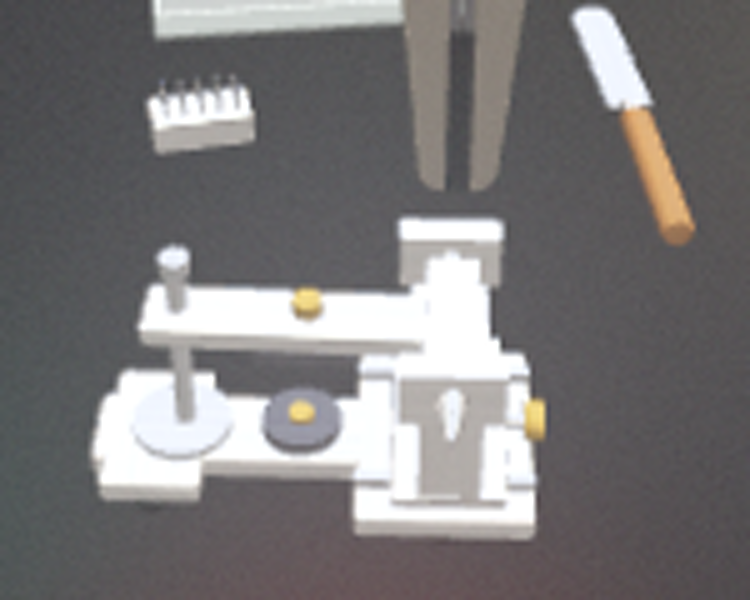

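View pics/w11c.png

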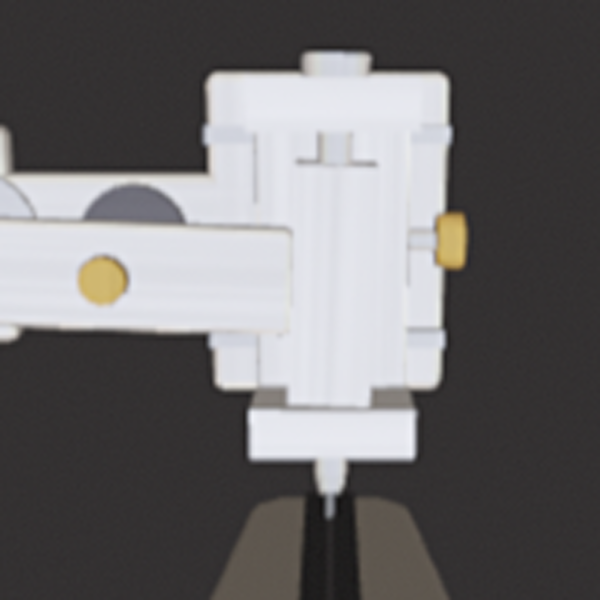

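Run:
```python
from h import *
i=np.load('i11.npy',allow_pickle=True).item(); s=600/180
C=lambda u,v:(220+(u-1.2)/s,80+(v-1.2)/s)
for n,p,z in [('post+ outer',(337,74),87),('post- outer',(330,460),87),('head outer',(337,53),83),('head L',(303,62),75),('head R',(371,62),75),('tip',(330,516),75),('taperstart',(330,490),75),('barrel +y end L',(297,163),85),('R',(377,163),85),('barrel -y',(330,405),85),('pin@barrel end',(335,150),79)]:
    X=plane('wrist',C(*p),z,i)-HC; print(n,np.round([X@EX,X@EY],2))
for c in('scene','side'):
    print(c,end=' '); 
    viewer.read_camera(c)
    for n in('pin_under_head','pin_tip','barrel_mid','pin_mid'):
        for d in viewer.pinpoint(n,c)[:2]: X=w(c,d['at'])-HC; print(n,round(d['confidence'],2),np.round([X@EX,X@EY,X[2]],1))
s=cv2.imread('pics/w11.png'); cv2.imwrite('pics/w11d.png',cv2.resize(s[85:140,270:380],(800,400),interpolation=2)); cv2.imwrite('pics/w11e.png',cv2.resize(s[190:260,280:360],(640,560),interpolation=2))
```

```text
post+ outer [ 1.11 45.72]
post- outer [ -0.11 -45.55]
head outer [ 1.11 50.35]
head L [-6.8  48.59]
head R [ 9.12 48.65]
tip [-5.000e-02 -6.514e+01]
taperstart [ -0.07 -57.91]
barrel +y end L [-7.99 26.01]
R [10.46 26.08]
barrel -y [ -0.16 -32.03]
pin@barrel end [ 0.78 28.68]
scene pin_under_head 0.68 [-253.6  401.     6.9]
pin_under_head 0.53 [ 0.2 42.7 75.4]
pin_tip 0.4 [-305.2  296.8    2.9]
barrel_mid 0.94 [-0.1 -4.2 75.5]
pin_mid 0.4 [-283.   348.8    7.6]
side pin_under_head 0.57 [-259.7  396.8    3.8]
pin_tip 0.72 [-78.3 458.    8.1]
pin_tip 0.55 [  1.1 -66.7  78.2]
barrel_mid 0.66 [ 2.6 -7.6 70.7]
pin_mid 0.42 [-281.7  347.4    7.2]
```

View pics/w11d.png

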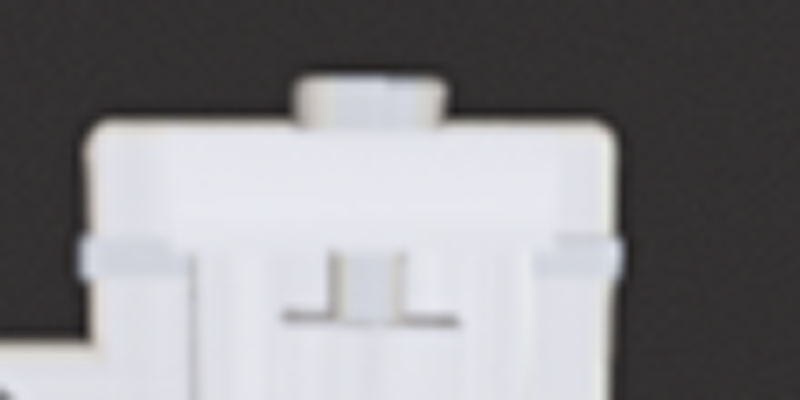

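View pics/w11e.png

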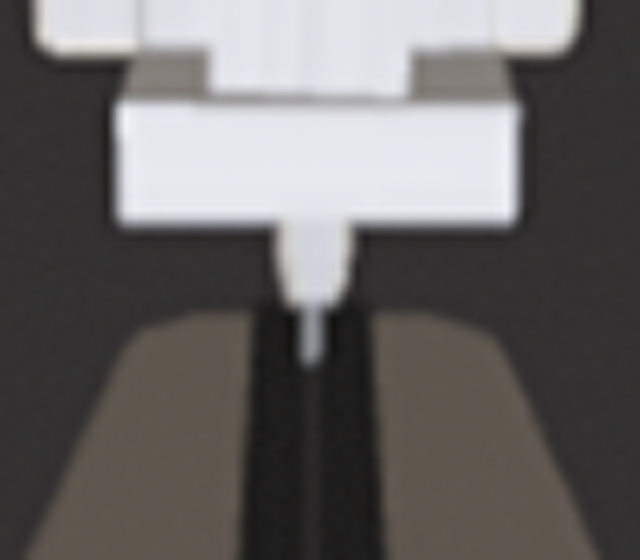

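Run:
```python
from h import *
print(st()); robot.job_done(); print(robot.observe()['t'])
```

```text
(43.7083, array([ -0.  , -35.08, 170.02]), array([-0.3, -0.2, -1.3]))
the job is handed in; nothing more can be done
the job is handed in; nothing more can be done
```

The hinge pin is through post, barrel and post, with its head against the +y post, and I handed the job in at about 43.7 s of the 72 s. No verdict came back.

I pinched the upper frame's arm and slid the barrel about 8.4 mm back, in line with the post holes. The pin went in from the +y side. I released it about 20 mm short and pushed the head home with the closed fingers.

- **Forces:** the force sensed on the tool stayed below about 3 N while inserting. It rose to about 6 N when the head met the post, and I stopped there.
- **Head and tip:** the final wrist picture puts the head's outer face about 4.7 mm outside the post face (the head is 5 mm thick). The tip is at -65.1 mm, where -65 is expected with the head seated.
- **Pin and barrel:** the pin is within about 0.01 rad of the hinge axis. The barrel is about 1 mm rearward of the measured hinge axis. It was carried about 3 mm sideways while the pin went in; the limit is 6.5 mm.
- **Slide zero:** I did not measure the slide's offset separately. The fore-and-aft limit relies on the frame being in line with the posts and on rough network readings.
- **Frame and other things:** the front pin stands on the incisal table in the side picture, and the frame looks level; I judged both by eye. I saw no other thing moved, but did not measure the distances.
- **Disagreements:**
  - Contact in the final push came about 6 mm later than I predicted, so the pin had probably slid inward while I let go of it.
  - The networks' low-confidence readings scattered by several mm (one side-camera reading put the barrel at -7.6 mm sideways), and some picked the blue pin. I relied on the wrist geometry.

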